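# Drop the bench lamp one hole

### The arm

A 6-joint arm with a two-finger parallel gripper is mounted at the origin on the work surface. World frame = base frame: x ahead of the robot, y to its left, z up, the work surface at z = 0. Lengths are in m, angles in rad, forces in N, time in s.
With the tool pointing down it reaches from about 0.425 to 0.95 m from the base axis. Payload 14.7 kg.
Tool frame: the origin (TCP) lies between the finger pads; the fingertips stand 25 mm ahead of it and the grasp point (between the pads) lies 6 mm ahead of it (bot.tcp_to_tips is the z of the fingertips in the tool frame, in m); z points along the fingers, y is the line along which they close (so a half turn about z gives the same grasp; the last joint's range is limited). The gripper opens to 85 mm and grips with 20 to 120 N. Pads are 22 mm wide; open, the fingers measure 114 mm over their backs; the gripper's body (76 mm by 85 mm) begins 54 mm behind the grasp point. The pads swing forward as they close: fully open they stand 13 mm farther back than shut.
Start: joints at [1.294, 0.48, 1.596, -0, 1.065, -0.047], TCP at [0.148, 0.633, 0.256] pointing down, gripper open.
Joint ranges: [-2.75, 2.75], [-0.82, 2.05], [0.23, 2.67], [-1.56, 4.7], [0.09, 2.69], [-2.92, 2.92]. Speed limits (rad/s): [1.89, 1.89, 2.39, 3.01, 3.01, 3.01].

### API

Orientations are given as a unit quaternion [x, y, z, w].
In Python, from workcell import bot gives the robot as it stands. Calls block until the motion is done:
- bot.move_to(position, orientation): joint-space move of the TCP to a pose.
- bot.move_l(position, frame=None, vel=0.15): straight line of the TCP; frame=None keeps the orientation; vel is the mean speed in m/s.
- bot.movej(angles): joint-space move.
- bot.set_gripper(opening, effort=None): finger opening in m; effort is the grip in N (None keeps the last); returns when the fingers have stopped.
- bot.hold(seconds).
- bot.inverse_kinematics(position, orientation): joint angles nearest the present ones, or None.
- bot.get_state(): the state.
- bot.snapshot(name): name is "scene" or "top"; returns a dict with "image" (400x640x3 uint8, blue, green, red), "range_z" (400x640 float32, m along the optical axis (not along the pixel's ray), 0 where there is no reading), "intrinsics" (3x3 intrinsics, pixels), "world_to_cam" (4x4, takes a point from world to camera coordinates). Camera axes: x right, y down, z forward; pixel columns grow to the right and rows downward; lengths in m; the calibration is good to about 2 mm. A picture is of the moment at which its call begins.
A pose or a line that the arm cannot do raises bot.IKError and nothing moves.
- bot.job_done(): hands the job in; it is judged then, once.
Trained networks look in a picture, given as the dict that the camera call returned (one of the last four; its "shot" number tells which), for a name from the list of things; names that differ only in an ending like _2 or _b are one class to them, and where a whole thing is asked for, a point or a joint stands for the part that bears it (a point fixed in the world has none). Each returns a list of dicts, best first, with "p" (0 to 1); they miss things now and then, are a little off and sometimes report something else, mostly with a low value. They report only what shows in the picture. A call takes as long as a camera call.
- bot.trace(picture, name): "region" (400x640 bool, what is visible of it).
- bot.landmark_of(picture, name): "point" ([x, y, z] in m, in world coordinates, good to about 4 mm: a listed point, or the origin of a listed thing).
The state is a dict: "t": time; "joint_positions": joint angles; "joint_vel": joint speeds; "joint_torque": joint torques, N m; "tool_pos": TCP position; "eef_rot": TCP orientation; "force": force on the tool from outside, world axes, zero at the start; "moment": the same for the moment, N m; "grip_width": finger opening in m; "gripper_force": force on a finger pad.
Only numpy, scipy, OpenCV 4.12 (cv2) and the standard library are available. Lean on these libraries where they do the work, as an engineer would, in place of code of your own. Each camera call takes 0.05 s, during which the arm holds its last target. There are 200 camera calls.

### The job

The bench lamp on the granite slab stands one hole too high on its tube. Squeeze the sprung button on its slider and lower it just off its hole, let go of the button, then push the slider's cap down until the latch snaps into the next hole, and leave it locked there with the button fully back out. Be gentle: do not force the latch or lean hard on the cap, and leave the things lying about alone.

Things in the scene. Friction and masses are not known exactly. Their poses are not given: they have to be found in the camera images.
- stand: Bench lamp stand, fixed: round dark steel foot, 120 mm across, 18 mm high, and an upright bare aluminium square tube, 22 mm, whose top (140 mm above the origin) is inside the slider. Origin: centre of the foot's underside, on the slab. z up along the tube; +x is the side where the button stands out, +y the side to which the lamp arm reaches.
- slab: Granite cutting slab, fixed, 340 x 460 mm, 25 mm thick, lying on the table; lamp and some bystanders stand on it. Origin: centre of its underside.
- upper_hole (a point): Middle of the tube at its upper hole, 130 mm above the stand's origin, inside the slider; the latch starts in it. The next hole, 8 mm high too, drilled by hand, lies 24 to 38 mm lower (differs from lamp to lamp); it shows as a dark rectangle on the tube below the slider. Axes as the stand's; fixed.
- slider (a joint): How far the lamp slider has come down its tube, m: about 0 in the upper hole (1 mm of play), 0.024 to 0.038 (plus or minus 1 mm of play) in the next hole, end stop at 0.046. Slider and lamp weigh 0.28 to 0.5 kg, but the fit is snug (8 N friction): it stays where it is left between the holes, even with the button pressed.
- button (a joint): How far the button is pressed in, m: 0 fully out (latch in a hole), 0.006 fully pressed. From 0.004 the latch is clear of the hole; let go between holes, it rides on the tube at about 0.004. The spring takes 5 N at the start and 12 N fully pressed.
- slider_mid (a point): Centre of the underside of the slider, a black block 44 mm (x) by 40 mm (y) by 70 mm high around the tube, 115 mm above the stand's origin at the start. The lamp arm, a 14 mm round bar, leaves its +y side 22 mm above its underside; the white lamp disc, 96 mm across, is at its end, 175 mm from the tube, all lower than the button. Axes as the stand's.
- button_face (a point): Middle of the outer face of the steel push button, 24 x 24 mm, 8 mm proud of the slider's +x side, 30 mm from the tube's axis, 32 mm below the cap's top. Pressed towards -x. The slider's -x face, the counter-face for a squeeze, is flat, 52 mm from the button's face (46 mm once pressed). Axes as the stand's; goes down with the slider.
- cap_top (a point): Middle of the top of the flat round rubber cap on the slider, 38 mm across, on the tube's axis, for pushing the slider down. With the button let go between the holes 3 to 10 N move it; at the hole the latch snaps in by itself and stops it dead. Axes as the stand's; goes down with the slider.
- cap: The same cap, 8 mm thick, rubbery: it gives 1 mm per 12 N, 2 mm at most. Origin at the middle of its underside.
- tooth: The latch tooth inside the slider, 6 mm high, not visible; one piece with the button. It drags lightly on the tube between holes and stops dead against the hole's edge; forcing it there harms it.
- disc: Bystander: dark grinding disc, 115 mm across, 5 mm thick, lying flat on the slab. Origin: centre of its underside.
- spanner: Bystander: steel spanner lying on the slab. Origin about its middle.
- eraser: Bystander: white eraser 22 x 55 x 12 mm on the slab. Origin: centre of its underside.
- pencil: Bystander: flat wooden marking pencil 150 mm long on the slab. Origin: centre of its underside.
- hoop: Bystander: thin wooden hoop, 170 mm across, 45 mm high, on the table. Origin: centre of its underside.
- mallet: Bystander: hammer lying on the table. Origin about its middle.
- tin: Bystander: steel can, 72 mm across, 70 mm high, on the table. Origin: centre of its underside.

How it is judged:
On the way, in this order (a step that is already met when the one before it is completed fails the run):
1. the button is pressed in while the slider is still at its upper hole (value of joint button above 0.0042 m and value of joint slider below 0.004 m), for 0.05 s.
2. the slider has left the upper hole downwards (value of joint slider above 0.007 m), for 0.05 s.
3. the button is let go between the holes, so that the latch rides on the tube (contact force between button and the fingers below 0.5 N and value of joint button above 0.0025 m and value of joint slider above 0.005 m), for 0.1 s.
At the end, for the whole second after the job is handed in: the slider stands still 21.5 to 40.5 mm down from its upper hole, with the latch in the next hole: the button is back out to within 1.5 mm (value of joint slider between 0.0215 and 0.0405 m and value of joint button below 0.0015 m and velocity of joint slider between -0.003 and 0.003 m/s); the robot touches nothing.
It fails at once if the latch tooth is forced against the tube with more than 35 N (contact force between tooth and anything else above 35 N).
It fails at once if the cap is pushed with more than 35 N (contact force between cap and anything else above 35 N).
It fails at once if a bystander is shifted by more than 30 mm (distance of any of disc, spanner, eraser, pencil, hoop, mallet, tin from where it was at the start of the episode above 0.03 m).
It also fails if it takes over 43 s, if anything falls off the work surface, if the arm or the gripper's body presses on something with over 40 N, if the wrist force passes 120 N, or if a joint passes its speed limit or range.

## Working session

There is one attempt and no reset: what is moved stays moved. The work goes in short steps, each a Python script; the robot and the scene stay as the last script left them, time stands still between calls to the robot, and variables do not carry over. Pictures are saved under pics/ and viewed, at most 10 in all, crops included, and the job is handed in when it is done.

```bash
mkdir -p pics
python3 - <<'E'
from workcell import bot
import cv2
for n in ("scene","top"):
    s=bot.snapshot(n); cv2.imwrite(f"pics/{n}1.png",s["image"])
    for k in ("stand","button_face","cap_top","slider_mid","upper_hole","slab"):
        print(n,k,[(round(d["p"],2),[round(float(v),4) for v in d["point"]]) for d in bot.landmark_of(s,k)[:2]])
print(bot.get_state()["t"],bot.get_state()["eef_rot"],bot.tcp_to_tips)
E
```

```text
scene stand [(0.61, [0.5624, -0.0443, 0.0214])]
scene button_face [(0.4, [0.5958, -0.0483, 0.1859])]
scene cap_top [(0.54, [0.5603, -0.0443, 0.2197])]
scene slider_mid [(0.8, [0.5613, -0.0418, 0.1403]), (0.45, [0.4423, -0.0641, 0.0225])]
scene upper_hole [(0.7, [0.5647, -0.0417, 0.1556])]
scene slab [(0.74, [0.5925, 0.0347, -0.005]), (0.71, [0.7232, -0.0897, 0.02])]
top stand [(0.97, [0.5635, -0.0465, 0.0243])]
top button_face []
top cap_top [(0.68, [0.5633, -0.0436, 0.2237]), (0.49, [0.5609, -0.0461, 0.1391])]
top slider_mid [(0.8, [0.5627, -0.0464, 0.1366]), (0.48, [0.6676, -0.4175, 0.0016])]
top upper_hole [(0.85, [0.5649, -0.0444, 0.1553])]
top slab [(0.89, [0.5892, 0.0322, -0.0014]), (0.5, [0.565, -0.0458, 0.2221])]
0.7 [ 1.14639784e-01  9.93407127e-01  8.09471279e-06 -9.19936301e-07] 0.025
```

View pics/scene1.png

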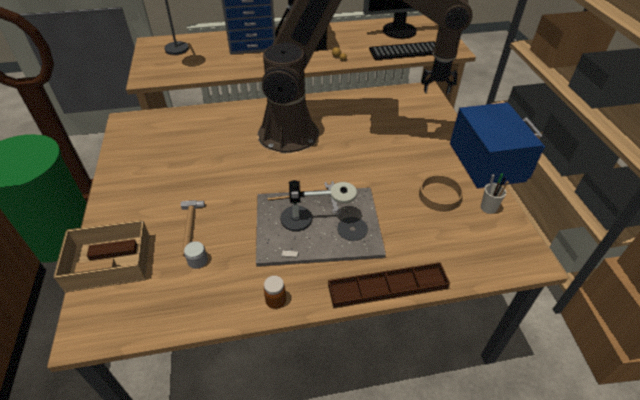

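View pics/top1.png

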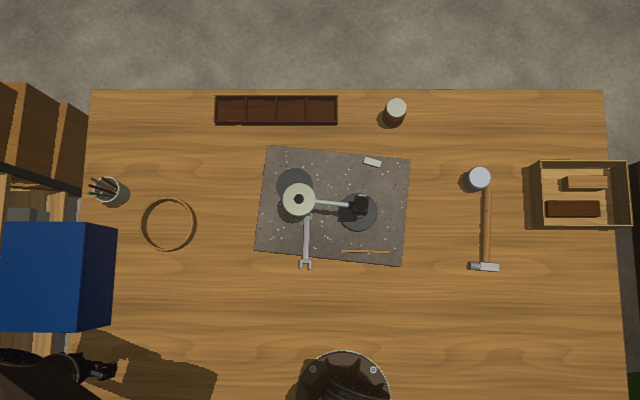

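The slab is in the middle of the top view. The lamp's cap is at about (357,204) and its arm runs left (+y) to the white disc at (298,199). The button faces away from the robot (+x). Next I'll get the yaw and refine the position from the range data.

```bash
cat > h.py <<'E'
from workcell import bot
import numpy as np, cv2
from scipy.spatial.transform import Rotation as R
def cloud(s):
    z=s["range_z"].astype(float); K=s["intrinsics"]; v,u=np.indices(z.shape)
    P=np.stack([(u-K[0,2])*z/K[0,0],(v-K[1,2])*z/K[1,1],z],-1)
    T=np.linalg.inv(s["world_to_cam"]); P=P@T[:3,:3].T+T[:3,3]; P[z==0]=np.nan
    return P
def quat(yaw,sgn=1):
    y=sgn*np.array([np.cos(yaw),np.sin(yaw),0]); z=np.array([0,0,-1.]); return R.from_matrix(np.c_[np.cross(y,z),y,z]).as_quat()
E
python3 - <<'E'
from h import *
s=bot.snapshot("top"); P=cloud(s); s2=bot.snapshot("scene"); P2=cloud(s2)
def near(P,z0,z1,x0,x1,y0,y1):
    return P[(P[...,2]>z0)&(P[...,2]<z1)&(P[...,0]>x0)&(P[...,0]<x1)&(P[...,1]>y0)&(P[...,1]<y1)]
for Q in (P,P2):
    cap=near(Q,.212,.23,.5,.64,-.12,.03); d=near(Q,.12,.19,.45,.7,.06,.23); arm=near(Q,.12,.19,.45,.7,-.01,.07)
    for n,a in (("cap",cap),("disc",d),("arm",arm)):
        if len(a): print(n,len(a),np.nanmedian(a,0).round(4),((a.min(0)+a.max(0))/2).round(4),(a.max(0)-a.min(0)).round(3))
m=bot.trace(s,"slab")[0]["region"]; m=m&(abs(P[...,2]-.025)<.008)
r=cv2.minAreaRect(P[m][:,:2].astype(np.float32)); print("slab",r)
for y in (0,-.1,-.2):
  for g in (1,-1): print(y,g,bot.inverse_kinematics([.563,-.045,.3],quat(y,g)))
E
```

```text
cap 166 [ 0.5636 -0.0432  0.2178] [ 0.5618 -0.0423  0.2181] [0.039 0.041 0.012]
disc 923 [0.5796 0.1288 0.1684] [0.5821 0.1196 0.168 ] [0.094 0.117 0.031]
arm 145 [0.5709 0.0299 0.168 ] [0.5702 0.0301 0.1678] [0.026 0.08  0.018]
cap 74 [ 0.5686 -0.0428  0.2164] [ 0.5677 -0.0437  0.2173] [0.041 0.037 0.01 ]
disc 485 [0.5913 0.1259 0.1668] [0.5839 0.1176 0.1652] [0.1   0.115 0.034]
arm 88 [0.5753 0.0287 0.1651] [0.5719 0.03   0.166 ] [0.025 0.078 0.021]
slab ((0.590185821056366, 0.03500233590602875), (0.4606381356716156, 0.340686559677124), 84.07356262207031)
0 1 [-1.33432889e-01  3.17915782e-01  1.74238061e+00 -4.44089210e-16
  1.08129626e+00 -1.33432889e-01]
0 -1 None
-0.1 1 [-1.33432889e-01  3.17915782e-01  1.74238061e+00 -4.44089210e-16
  1.08129626e+00 -3.34328889e-02]
-0.1 -1 None
-0.2 1 [-1.33432889e-01  3.17915782e-01  1.74238061e+00 -4.44089210e-16
  1.08129626e+00  6.65671111e-02]
-0.2 -1 None
```

Run:
```python
from h import *
q=quat(-.1); ax=np.array([np.cos(.1),-np.sin(.1)]); c=np.array([.564,-.0435])+.001*ax
bot.move_to([*c,.30],q)
bot.move_l([*c,.188],vel=.1)
def st(n):
    s=bot.get_state(); print(n,round(s["t"],2),np.round(s["tool_pos"],4),np.round(s["force"],1),round(s["grip_width"],4),np.round(s["gripper_force"],1))
st("down")
s=bot.snapshot("scene"); cv2.imwrite("pics/s2.png",cv2.resize(s["image"][130:250,220:380],None,fx=5,fy=5,interpolation=cv2.INTER_CUBIC))
for w in (.058,.050,.044):
    bot.set_gripper(w,effort=20); st(w)
```

```text
down 4.92 [ 0.5654 -0.0436  0.1886] [-0.1 -0.5 -1.2] 0.0855 0.0
0.058 5.36 [ 0.565  -0.0436  0.1881] [-0.4  0.1  0.4] 0.0582 0.0
0.05 5.61 [ 0.5665 -0.0438  0.1885] [ 6.4 -1.1  0.4] 0.0502 3.8
0.044 5.83 [ 0.5643 -0.0436  0.1879] [-5.3  0.1  3.5] 0.0451 24.1
```

View pics/s2.png

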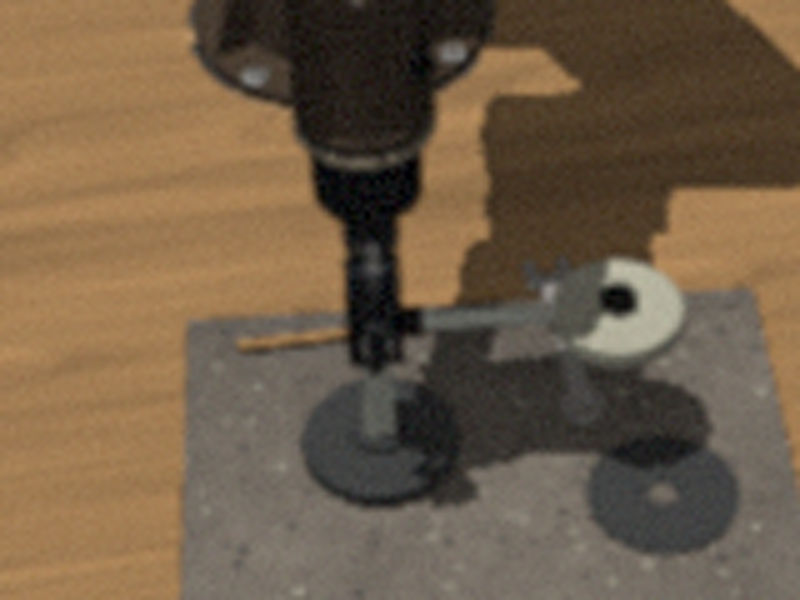

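The gripper straddles the slider in the crop, with the finger at about (375,300) covering the button. A width of 45 mm means the button is fully pressed, so I'll lower it 12 mm and let go.

Run:
```python
from h import *
def st(n):
    s=bot.get_state(); print(n,round(s["t"],2),np.round(s["tool_pos"],4),np.round(s["force"],1),round(s["grip_width"],4),np.round(s["gripper_force"],1))
bot.hold(.2); st("hold")
p=np.array(bot.get_state()["tool_pos"]); p=np.array([.565,-.0436,.188])
for k in (4,8,12.5):
    bot.move_l([p[0],p[1],p[2]-k/1000],vel=.03); st(k)
bot.hold(.2); st("h")
bot.set_gripper(.085); st("open")
bot.move_l([p[0],p[1],.30],vel=.15); st("up")
# look for slider height
s=bot.snapshot("top"); s2=bot.snapshot("scene")
cv2.imwrite("pics/s3.png",cv2.resize(s2["image"][150:250,230:370],None,fx=5.7,fy=5.7,interpolation=cv2.INTER_CUBIC))
for n in ("cap_top","slider_mid","button_face"):
    print(n,[(round(d["p"],2),np.round(d["point"],4)) for x in (s,s2) for d in bot.landmark_of(x,n)[:1]])
```

```text
hold 6.03 [ 0.5644 -0.0436  0.188 ] [-5.9 -0.6  4. ] 0.0454 24.0
4 6.31 [ 0.5643 -0.0436  0.1836] [-3.8 -0.5 -5. ] 0.0453 23.0
8 6.59 [ 0.5644 -0.0436  0.1796] [-4.8 -0.4 -6.2] 0.045 23.1
12.5 6.89 [ 0.5644 -0.0435  0.1751] [-5.2  0.3 -5.4] 0.0452 23.2
h 7.09 [ 0.5644 -0.0436  0.1751] [-5.2  0.  -5.9] 0.045 23.2
open 7.57 [ 0.5651 -0.0436  0.1756] [-0.2 -0.8  0.6] 0.0851 0.0
up 8.55 [ 0.5645 -0.0435  0.2991] [-0.2 -0.2 -0.3] 0.0849 0.0
cap_top [(0.56, array([ 0.5595, -0.0443,  0.2042]))]
slider_mid [(0.72, array([ 0.5627, -0.0476,  0.1252])), (0.98, array([ 0.5625, -0.0419,  0.1289]))]
button_face [(0.45, array([ 0.5917, -0.0464,  0.1764]))]
```

View pics/s3.png

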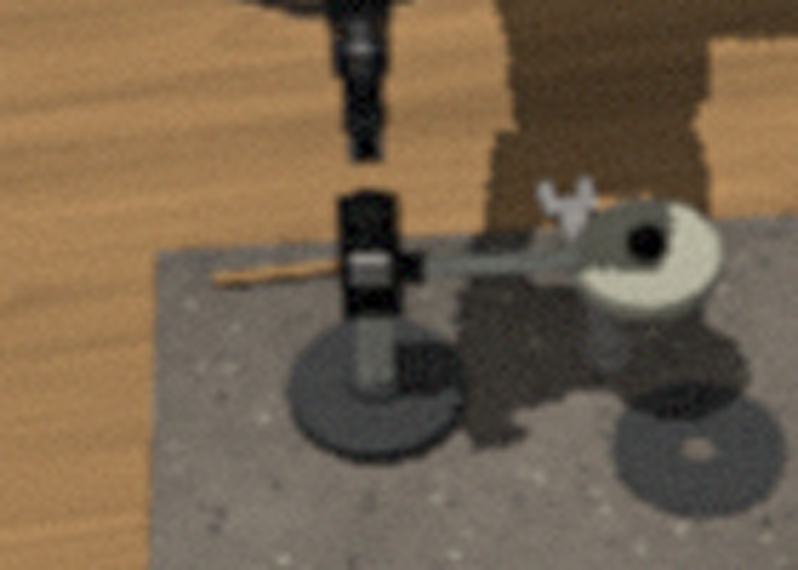

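The slider came down about 12 mm, its cap top is near z 0.205, and the button at (370,268) is free. Next I'll close the fingers and push the cap down in small steps, watching the force.

Run:
```python
from h import *
bot.set_gripper(0.0)
c=[.564,-.0435]
bot.move_l([*c,.236],vel=.1); bot.hold(.2)
f0=bot.get_state()["force"][2]; z=.236; log=[]; hi=0
while z>.198:
    z-=.0005; bot.move_l([*c,z],vel=.02)
    s=bot.get_state(); f=s["force"][2]-f0; log.append((round(z*1000,1),round(s["tool_pos"][2]*1000,1),round(f,1)))
    if f>13.5: break
print(s["t"],f0); print(log)
bot.hold(.2); print(bot.get_state()["force"],bot.get_state()["t"])
```

```text
23.9583 -0.24385479326429882
[(235.5, np.float64(235.6), np.float64(-0.1)), (235.0, np.float64(235.0), np.float64(-0.1)), (234.5, np.float64(234.5), np.float64(0.3)), (234.0, np.float64(234.0), np.float64(0.2)), (233.5, np.float64(233.5), np.float64(-0.9)), (233.0, np.float64(233.0), np.float64(0.3)), (232.5, np.float64(232.5), np.float64(-0.2)), (232.0, np.float64(232.0), np.float64(0.7)), (231.5, np.float64(231.5), np.float64(-0.4)), (231.0, np.float64(231.0), np.float64(0.8)), (230.5, np.float64(230.5), np.float64(0.5)), (230.0, np.float64(230.0), np.float64(-0.4)), (229.5, np.float64(229.5), np.float64(1.1)), (229.0, np.float64(229.0), np.float64(0.2)), (228.5, np.float64(228.5), np.float64(0.4)), (228.0, np.float64(228.2), np.float64(5.2)), (227.5, np.float64(227.8), np.float64(8.7)), (227.0, np.float64(227.4), np.float64(9.1)), (226.5, np.float64(226.9), np.float64(9.4)), (226.0, np.float64(226.4), np.float64(9.4)), (225.5, np.float64(225.9), np.float64(9.5)), (225.0, np.float64(225.4), np.float64(9.0)), (224.5, np.float64(224.9), np.float64(10.0)), (224.0, np.float64(224.4), n
[... 671 characters left out ...]
.9), np.float64(9.8)), (216.0, np.float64(216.4), np.float64(9.4)), (215.5, np.float64(215.9), np.float64(9.9)), (215.0, np.float64(215.4), np.float64(9.7)), (214.5, np.float64(214.9), np.float64(8.3)), (214.0, np.float64(214.3), np.float64(7.8)), (213.5, np.float64(213.8), np.float64(6.1)), (213.0, np.float64(213.1), np.float64(5.2)), (212.5, np.float64(212.5), np.float64(5.1)), (212.0, np.float64(212.0), np.float64(4.9)), (211.5, np.float64(211.5), np.float64(3.8)), (211.0, np.float64(211.0), np.float64(4.6)), (210.5, np.float64(210.7), np.float64(7.6)), (210.0, np.float64(210.4), np.float64(11.3)), (209.5, np.float64(210.0), np.float64(13.6))]
[-1.86620495 -0.22485201 13.17705417] 24.1583
```

The push force fell from 9.5 N to about 5 N and then rose steeply. That is the latch snapping in and stopping at the hole's edge. I'll back off and check.

Run:
```python
from h import *
bot.move_l([.564,-.0435,.33],vel=.12); bot.hold(.3)
s2=bot.snapshot("scene"); s=bot.snapshot("top")
cv2.imwrite("pics/s4.png",cv2.resize(s2["image"][150:250,230:370],None,fx=5.7,fy=5.7,interpolation=cv2.INTER_CUBIC))
for n in ("cap_top","slider_mid","button_face"):
    print(n,[(round(d["p"],2),np.round(d["point"],4)) for x in (s,s2) for d in bot.landmark_of(x,n)[:1]])
print(bot.get_state()["t"],bot.get_state()["force"])
```

```text
cap_top [(0.56, array([ 0.564 , -0.0453,  0.1899])), (0.41, array([ 0.5615, -0.0442,  0.1871]))]
slider_mid [(0.89, array([ 0.5623, -0.0468,  0.1069])), (0.86, array([ 0.5608, -0.0412,  0.1105]))]
button_face [(0.38, array([ 0.5614, -0.0457,  0.1775])), (0.58, array([ 0.5968, -0.0492,  0.1582]))]
26.0083 [ 0.37043703 -0.39647062 -0.09151057]
```

View pics/s4.png

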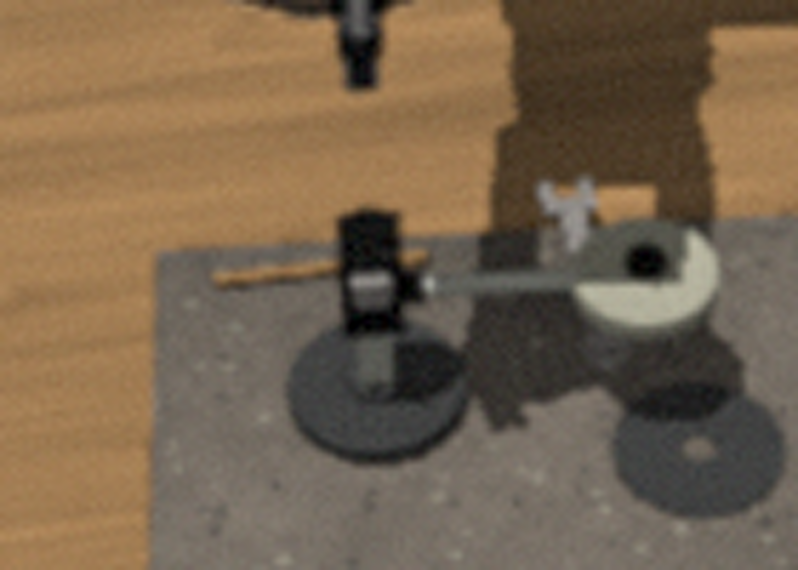

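The slider now sits about 30 mm down, with cap top near z 0.188. The button at (372,290) reads x 0.597, against 0.592 while it rode on the tube, so it is back out. The arm is clear and the bystanders in view (pencil, spanner, grinding disc) have not moved.

```bash
python3 -c "
from workcell import bot
print(bot.job_done())"
```

```text
the job is handed in; nothing more can be done
None
```

The lamp slider is about 30 mm lower and appears latched in the next hole with the button back out, judging by the push-force pattern and the last picture; the job is handed in, but no verdict came back.

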